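# Hold the brush hood open for a wheel change

### The arm

A 7-joint arm with a two-finger parallel gripper is mounted at the origin on the work surface. World frame = base frame: x ahead of the robot, y to its left, z up, the work surface at z = 0. Lengths are in m, angles in rad, forces in N, time in s.
With the tool pointing down it reaches from about 0.4 to 0.85 m from the base axis. Payload 6.9 kg.
Tool frame: the origin (TCP) lies on the centre line of the jaws, within the pads' length; the fingertips stand 22 mm ahead of it and the grasp point (between the pads) lies 3 mm ahead of it (arm.tip_extent is the distance from the TCP to the fingertips, in m); z points along the fingers, y is the line along which they close (so a half turn about z gives the same grasp; the last joint's range is limited). The gripper opens to 85 mm and grips with 20 to 120 N. Pads are 22 mm wide; open, the fingers measure 114 mm over their backs; the gripper's body (76 mm by 85 mm) begins 54 mm behind the grasp point. The pads swing forward as they close: fully open they stand 13 mm farther back than shut.
Start: joints at [-1.018, 0.507, -0.238, 1.5, 0.126, 1.149, -0.155], TCP at [0.27, 0.564, 0.253] pointing down, gripper open.
Joint ranges: [-3.08, 3.08], [-0.24, 2.05], [-1.43, 1.35], [0, 2.5], [-1.52, 4.66], [0.17, 1.96], [-2.89, 2.89]. Speed limits (rad/s): [2.39, 2.39, 3.14, 3.14, 3.14, 3.14, 3.14].

### API

Orientations are given as a rotation vector (axis times angle).
In Python, from station import arm, optics gives the robot as it stands.
- The arm moves only by the tool send_rows, never from a script. Its argument "commands" is a list of rows, each a list of 4 numbers: the shift along the world's x, y, z in cm, then the turn about the world's z in degrees. A call has 1 to 8 rows; each row shifts and turns the commanded pose from where the row before left it; what a row does not reach is not made up. A row lasts 1/12 s, in which the tool goes at most 41.7 mm and 7.16 degrees, less where a joint would pass 70% of its speed; a pose out of reach is approached as far as the arm can. A call is refused whole if a number of a shift passes 4.17 or a number of a turn 7.16, either way. A call with a gripper value outside its range is refused whole. "grip" is the opening, from 0 (shut) to 1 (fully open), set as the call begins (left out, the last holds). The fingers move at their own pace and stop on an object; "force" is the grip in N (left out, the last holds). Time passes only in rows, so rows that do not move let the fingers close. It gives the time, the measured TCP pose, the force, the opening and the grip force at its end, in the units of the state.
- arm.read_state(): the state, without advancing time (a new reading comes with each control period).
- optics.camera(name): name is "scene" or "top" or "wrist"; returns the picture (420x560x3 uint8, blue, green, red); there is no depth.
- optics.camera_params(name): a dict with "K" (3x3 intrinsics, pixels), "rvec" (rotation vector, rad) and "tvec" (3), from world to camera coordinates, as OpenCV has them; the wrist camera has in their place "tool_from_camera" (4x4, takes a point from camera to tool coordinates, whose origin is the TCP and whose axes are the flange's). Camera axes: x right, y down, z forward; pixel columns grow to the right and rows downward; lengths in m; the calibration is good to about 2 mm. A picture is of the moment at which its call begins: read the wrist's pose just before it. camera_params takes no time and is no camera call.
- arm.close_job(): hands the job in; it is judged then, once.
The state is a dict: "clock": time; "joints": joint angles; "joint_velocities": joint speeds; "joint_torque": joint torques, N m; "eef_pos": TCP position; "orientation": TCP orientation; "contact_force": force on the tool from outside, world axes, zero at the start; "torque": the same for the moment, N m; "grip_width": opening from 0.0 (shut) to 1.0 (fully open); "grip_force": force on a finger pad.
Only numpy, scipy, OpenCV 4.12 (cv2) and the standard library are available. Lean on these libraries where they do the work, as an engineer would, in place of code of your own. Each camera call takes 0.05 s, during which the arm holds its last target. There are 200 camera calls.

### The job

Get the bench brushing machine ready for its wire wheel to be changed: press the spindle-lock lever down until its detent holds it there by itself. Then pull the brush hood up by its round knob; the turn catch under the knob may or may not have hold of it and the knob does not show which, so if a light pull finds it caught, do not force it: turn the knob a quarter turn and try again. Swing the hood up to at least 45 degrees and finish while still holding it up there with the gripper (it has no stay and falls shut), with the lock lever still down and the other things on the bench left where they are.

Things in the scene. Friction and masses are not known exactly. Their poses are not given: they have to be found in the camera images.
- machine: bench brushing machine bolted to the bench, 375 long (y) x 220 x 210 high: grey motor, a 150 mm wire brush in a black sheet-metal guard at its -y end, a grindstone at its +y end. Origin on the bench under the motor's middle; z up, -x its front (towards the robot), y along the spindle, 120 above the bench. Its place and yaw vary; it is fixed
- lock_pad (a point): middle of the top face of the black round thumb pad (28 dia, 10 thick) at the front end of the steel spindle-lock lever; lever up: at (-115, -65, 170) in the machine's frame. The lever's pivot axis (along the machine's y) is 160 behind and 12 below this point; pressed, the pad goes down and a few mm back on an arc. Nothing stands under it
- lock (a joint): spindle-lock lever, rad: 0 = up, where its spring holds it. Pressing on the pad takes about 7 N to pass the spring ball (from 0.07 to 0.13 or so); stop at 0.235 (pad 37 mm lower). Let go there, it springs back a little and the detent holds it down at 0.19; let go before that, it springs up
- hood_knob (a point): centre of the black round knob (34 dia, 24 high, axis upright when shut) on the bright flange at the hood's front edge; flange's top face 20 under this point, 56 wide in y, reaching 36 in front of the axis. Hood shut: at (-145, -167, 144) in the machine's frame. The hood's curved wall rises 56 behind the axis; both sides are free. The point turns with the hood, not with the knob
- catch_base (a point): foot of the knob, on its axis on the flange's top face, 20 below hood_knob. The knob turns both ways without stops, with slight friction (0.06 N m), and stays where left. It turns a tongue hidden under the flange, which points an unknown way. If the hood is caught, a quarter turn either way frees it; if it is free, turning may catch it
- hood_hinge (a point): middle of the hood's hinge axis (along the machine's y) at the rear of the hood, at (95, -167, 120) in the machine's frame; the knob's centre is 240 in front of it and 24 above it when the hood is shut
- hood (a joint): hood angle, rad: 0 = shut, grows as its front (the knob) swings up and back; stop at 1.25. Hood about 0.5 kg with no stay: it falls shut from any angle; lifting at the knob takes 2 to 4 N. If caught it rises only by its play to 0.02 (5 mm at the knob) and stops dead; past 0.04 it is free
- spare_brush: spare wire brush wheel lying flat, 150 dia x 23 high, origin under its centre
- spanner: steel spanner lying on the bench, about 180 long, origin under its middle, x along it
- shoe_last: wooden shoe last standing on its sole, 257 x 86 x 105 high, x along it from toe to heel
- glue_tin: tin, 84 dia x 115 high, origin under its centre
- tack_jar: glass jar with steel lid, 70 dia x 95 high, origin under its centre
- hammer: hammer lying on the bench, x along the handle to the head
- heel_box: open cardboard tray of rubber heels, 110 x 150 x 45 high, origin under its centre

How it is judged:
By the outcome, as a careful person would: the job done as asked, in the order asked, and still so for the second after the job is handed in, while the arm keeps its last pose, push and grip.
It also fails if it takes over 58 s, if anything falls off the work surface, if the arm or the gripper's body presses on something with over 40 N, if the wrist force passes 120 N, or if a joint passes its speed limit or range.

## Working session

There is one attempt and no reset: what is moved stays moved. The work goes in short steps, Python scripts to look and compute and a tool call to move; the robot and the scene stay as the last step left them, time stands still between calls to the robot, and variables do not carry over. Pictures are saved under pics/ and viewed, at most 10 in all, crops included, and the job is handed in when it is done.

Besides the shell and the picture viewer there is one more tool, called after ">>>" as a command line: name --pt "numbers of a row" for each row, then --argument value for the rest. send_rows: Moves the arm, as the interface text tells. Its arguments: {"type":"object","properties":{"commands":{"type":"array","items":{"type":"array","items":{"type":"number"}}},"grip":{"type":"number"},"force":{"type":"number"}},"required":["commands"]}

```bash
mkdir -p pics; ls; python3 - <<'E'
from station import arm, optics
import cv2
for n in ("scene","top"):
    cv2.imwrite(f"pics/{n}0.png",optics.camera(n))
    p=optics.camera_params(n);print(n,p)
print(arm.read_state())
E
```

```text
pics
scene {'K': array([[466.47678798,   0.        , 284.05998253],
       [  0.        , 466.47678798, 214.64977887],
       [  0.        ,   0.        ,   1.        ]]), 'rvec': array([ 1.02917107,  2.53481537, -0.88628715]), 'tvec': array([ 0.3433155 , -0.24298487,  1.80815192])}
top {'K': array([[472.63531524,   0.        , 280.1325778 ],
       [  0.        , 472.63531524, 199.61086088],
       [  0.        ,   0.        ,   1.        ]]), 'rvec': array([ 2.18419155, -2.18308941,  0.08272744]), 'tvec': array([0.06730539, 0.57578186, 1.28541193])}
{'clock': 0.1, 'joints': array([-1.01851033,  0.50826798, -0.23753033,  1.50104927,  0.12569691,
        1.14892601, -0.15479337]), 'joint_velocities': array([ 3.41764607e-04, -3.57219961e-03,  1.50443889e-03, -1.85806228e-03,
        6.94466934e-05,  4.27274565e-04,  1.04859988e-03]), 'joint_torque': array([-4.91537983e-03, -6.21833682e+01, -2.19459392e+00, -2.50206614e+01,
        1.25567048e-02,  7.84172706e-03, -1.27073085e-05]), 'eef_pos': array([0.26992323, 0.56322876, 0.25250206]), 'orientation': array([-6.95884548e-01, -3.06320415e+00,  2.55635757e-03]), 'contact_force': array([-0.10576228,  0.01905649, -1.01214578]), 'torque': array([-0.00939244,  0.00285136, -0.04011895]), 'grip_force': 0.0, 'grip_width': 1.0022598224659018}
```

View pics/scene0.png

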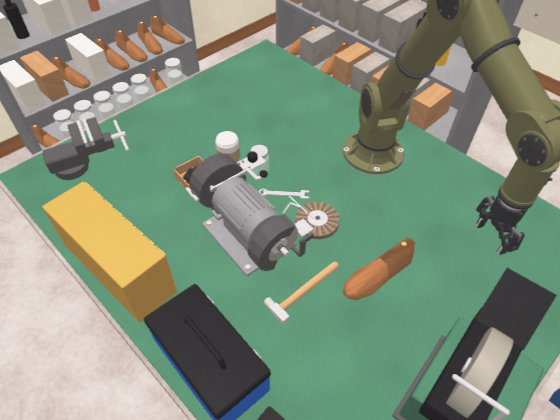

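View pics/top0.png

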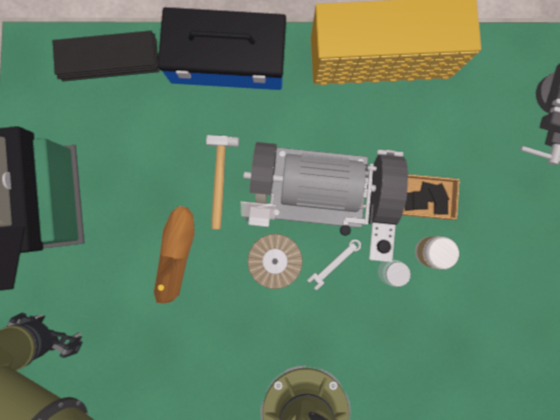

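The top view shows the lock pad at about (345,230), the knob at (384,246), and the jar lid close to it at (396,273). I'll enlarge that area to read them more exactly.

```bash
python3 - <<'E'
import cv2
a=cv2.imread("pics/top0.png")[135:295,240:470]
cv2.imwrite("pics/topc.png",cv2.resize(a,None,fx=3.4,fy=3.4,interpolation=cv2.INTER_CUBIC))
a=cv2.imread("pics/scene0.png")[120:280,170:350]
cv2.imwrite("pics/scenec.png",cv2.resize(a,None,fx=3.7,fy=3.7,interpolation=cv2.INTER_CUBIC))
E
```

```text
(no output)
```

View pics/topc.png

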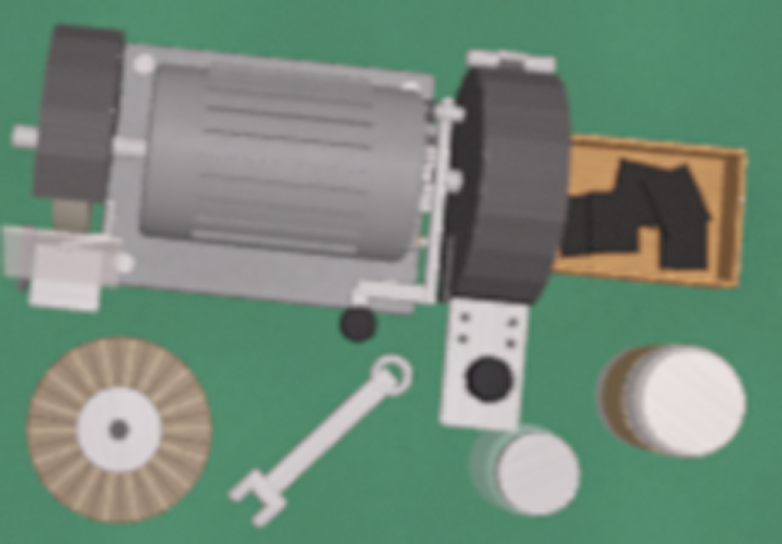

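View pics/scenec.png

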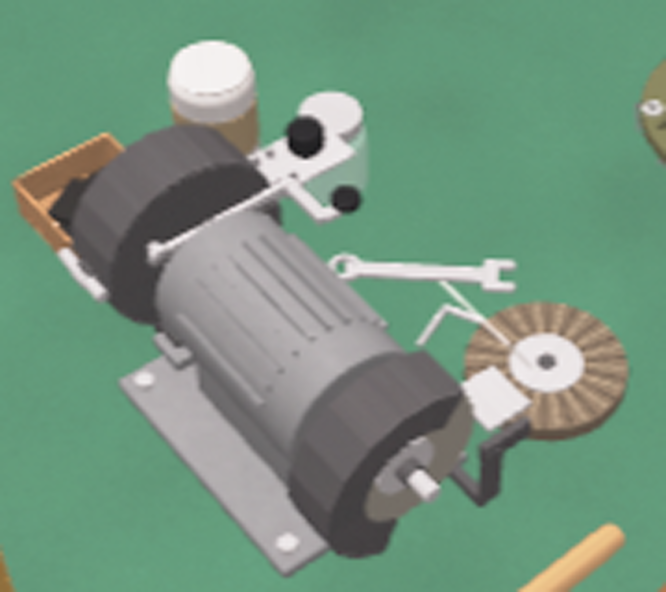

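Top crop: pad (358,324), knob top (489,379). Scene crop: pad (346,199), knob (305,137). The jar stands just ahead of the flange. Next I'll fit the machine pose.

```bash
cat > h.py <<'E'
import numpy as np, cv2
from scipy.optimize import least_squares
from station import arm, optics
P={n:optics.camera_params(n) for n in("top","scene")}
def proj(n,X): return cv2.projectPoints(np.array(X,float).reshape(-1,3),P[n]["rvec"],P[n]["tvec"],P[n]["K"],None)[0].reshape(-1,2)
def onplane(n,uv,z):
    p=P[n];R=cv2.Rodrigues(p["rvec"])[0];c=-R.T@p["tvec"]
    d=R.T@np.linalg.solve(p["K"],[*uv,1]);return c+d*(z-c[2])/d[2]
def w(m,X):
    c,s=np.cos(m[2]),np.sin(m[2]);X=np.atleast_2d(X)
    return np.c_[m[0]+c*X[:,0]-s*X[:,1],m[1]+s*X[:,0]+c*X[:,1],X[:,2]]
E
python3 - <<'E'
from h import *
t=lambda u,v:(240+u/3.4-.35,135+v/3.4-.35); s=lambda u,v:(170+u/3.7-.35,120+v/3.7-.35)
pad=[-.115,-.065,.168];knt=[-.145,-.167,.154];kn=[-.145,-.167,.144]
obs=[("top",pad,t(358,324)),("top",knt,t(489,379)),("scene",pad,s(346,198)),("scene",kn,s(305,137)),
("top",[-.181,-.139,.124],t(441,423)),("top",[-.181,-.195,.124],t(519,431))]
f=lambda m:np.concatenate([(proj(n,w(m,X))-o)[0] for n,X,o in obs])
r=least_squares(f,[.6,-.1,0],loss="soft_l1");print(r.x,np.round(f(r.x).reshape(-1,2),1))
m=r.x
for n,X in dict(pad=[-.115,-.065,.17],knob=kn,hinge=[.095,-.167,.12]).items():print(n,w(m,X))
print("jar",onplane("top",t(538,474),.095),onplane("scene",s(330,114),.095),"tin",onplane("top",t(692,401),.115))
E
```

```text
[ 0.61108337 -0.03639584 -0.0952083 ] [[-0.2  0. ]
 [ 0.7  0. ]
 [-0.  -0.5]
 [-0.1 -0.2]
 [-0.  -0. ]
 [-0.9 -0.2]]
pad [[ 0.490425   -0.09016904  0.17      ]]
knob [[ 0.45086429 -0.18885516  0.144     ]]
hinge [[ 0.68977735 -0.21167065  0.12      ]]
jar [ 0.37781685 -0.23617201  0.095     ] [ 0.37983149 -0.23394171  0.095     ] tin [ 0.43367594 -0.34755588  0.115     ]
```

Everything fits to within 1 px. The machine's yaw is -5.45°. Now I'll move over the pad with the jaws shut, turning about +20° so the jaw line lies along the machine's y.

>>> send_rows --pt "1.1 -3.2 0 1" --pt "1.1 -3.2 0 1" --pt "1.1 -3.2 0 1" --pt "1.1 -3.2 0 1" --pt "1.1 -3.2 0 1" --pt "1.1 -3.2 0 1" --pt "1.1 -3.2 0 1" --pt "1.1 -3.2 0 1" --grip 0

```text
clock: 0.77
eef_pos: [0.3582, 0.3058, 0.2531]
orientation: [-0.479, -3.105, 0.001]
contact_force: [1.0, 0.8, -0.0]
grip_width: 0.003
grip_force: 0.0
```

>>> send_rows --pt "1.1 -3.2 0 1" --pt "1.1 -3.2 0 1" --pt "1.1 -3.2 0 1" --pt "1.1 -3.2 0 1" --pt "1.1 -3.2 0 1" --pt "1.1 -3.2 0 1" --pt "1.1 -3.2 0 1" --pt "1.1 -3.2 0 1"

```text
clock: 1.43
eef_pos: [0.4461, 0.0499, 0.2532]
orientation: [-0.261, -3.131, 0.0]
contact_force: [1.5, 0.4, -0.3]
grip_width: -0.001
grip_force: 0.0
```

>>> send_rows --pt "1.1 -3.2 0 1" --pt "1.1 -3.2 0 1" --pt "1.1 -3.2 0 1" --pt "1.1 -3.2 0 1" --pt "0 0 0 0" --pt "0 0 0 0"

```text
clock: 1.93
eef_pos: [0.49, -0.0784, 0.2527]
orientation: [-0.16, -3.136, 0.001]
contact_force: [0.2, 1.2, -1.0]
grip_width: -0.001
grip_force: 0.0
```

>>> send_rows --pt "0 -1.2 -1 0" --pt "0 0 -2 0" --pt "0 0 -2 0" --pt "0 0 0 0"

```text
clock: 2.27
eef_pos: [0.4876, -0.0874, 0.1997]
orientation: [-0.151, -3.132, -0.001]
contact_force: [-1.2, 1.4, -0.5]
grip_width: -0.001
grip_force: 0.0
```

>>> send_rows --pt "0 0 -0.5 0" --pt "0 0 -0.5 0" --pt "0 0 -0.5 0" --pt "0 0 0 0"

```text
clock: 2.6
eef_pos: [0.4901, -0.0881, 0.188]
orientation: [0.152, 3.138, 0.0]
contact_force: [0.2, 0.8, 0.4]
grip_width: 0.001
grip_force: 0.5
```

>>> send_rows --pt "0 0 -0.5 0" --pt "0 0 -0.5 0" --pt "0 0 -0.5 0" --pt "0 0 -0.5 0" --pt "0 0 -0.5 0" --pt "0 0 0 0"

```text
clock: 3.1
eef_pos: [0.49, -0.0884, 0.1626]
orientation: [-0.153, -3.138, 0.0]
contact_force: [-0.0, -0.3, 1.8]
grip_width: 0.001
grip_force: 0.5
```

>>> send_rows --pt "0 0 -0.3 0" --pt "0 0 -0.3 0" --pt "0 0 -0.2 0" --pt "0 0 0 0"

```text
clock: 3.43
eef_pos: [0.4905, -0.0885, 0.1553]
orientation: [0.154, 3.137, -0.0]
contact_force: [0.6, 0.6, 5.0]
grip_width: -0.005
grip_force: 2.4
```

>>> send_rows --pt "0 0 -0.2 0" --pt "0 0 -0.1 0" --pt "0 0 0 0"

```text
clock: 3.68
eef_pos: [0.4908, -0.0885, 0.1537]
orientation: [0.154, 3.136, -0.0]
contact_force: [-3.4, 1.2, 18.9]
grip_width: 0.0
grip_force: 9.5
```

The force jumped to 19 N at the stop. I'll back off and look.

>>> send_rows --pt "0 0 1 0" --pt "0 0 3 0" --pt "0 0 4 0" --pt "0 0 2 0" --pt "-2 -3 0 0" --pt "-2 -3.5 0 0" --pt "0 -3.5 0 0" --pt "0 0 0 0" --grip 0

```text
clock: 4.35
eef_pos: [0.4477, -0.1955, 0.2524]
orientation: [-0.167, -3.136, 0.006]
contact_force: [1.0, -0.4, 0.6]
grip_width: 0.002
grip_force: 0.0
```

```bash
python3 - <<'E'
from h import *
s=arm.read_state();print(s["clock"],s["eef_pos"],s["orientation"],s["joints"])
m=[.6111,-.0364,-.0952]
ims=[]
a=optics.camera("scene")[120:240,190:330];ims.append(cv2.resize(a,(560,480),interpolation=cv2.INTER_CUBIC))
cv2.imwrite("pics/after.png",ims[0])
for l in (0,.19):
    a=np.arctan2(.012,.16)-l;r=np.hypot(.16,.012)
    print(l,(proj("scene",w(m,[.045-r*np.cos(a),-.065,.158+r*np.sin(a)]))-[190,120])*4)
E
```

```text
4.35 [ 0.4477032 -0.1955353  0.2523548] [-0.1671592  -3.13640226  0.00624191] [ 0.36629524  0.2931824  -0.00977142  1.85215786  0.00814577  0.99579144
  1.81681718]
0 [[292.47249314 208.82432771]]
0.19 [[292.6249542  235.27499158]]
```

View pics/after.png

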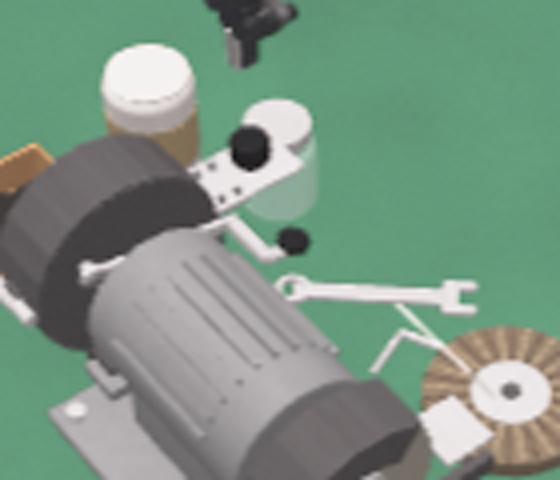

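The pad now sits at (293,240), which matches the held position (lever up would be about row 209). Next I'll open the gripper over the knob.

>>> send_rows --pt "0 0 0 0" --pt "0 0 0 0" --pt "0 0 0 0" --pt "0 0 0 0" --pt "0 0 0 0" --pt "0 0 0 0" --grip 1

```text
clock: 4.9
eef_pos: [0.4502, -0.1878, 0.2522]
orientation: [-0.152, -3.138, -0.0]
contact_force: [0.0, -0.4, -0.4]
grip_width: 0.843
grip_force: 0.0
```

>>> send_rows --pt "0.1 -0.1 -2 0" --pt "0 0 -2.5 0" --pt "0 0 -2.5 0" --pt "0 0 -2 0" --pt "0 0 -1.1 0" --pt "0 0 0 0" --pt "0 0 0 0" --grip 1

```text
clock: 5.48
eef_pos: [0.451, -0.1891, 0.1511]
orientation: [-0.153, -3.137, -0.001]
contact_force: [-0.3, -0.2, 0.7]
grip_width: 1.002
grip_force: 0.0
```

>>> send_rows --pt "0 0 0 0" --pt "0 0 0 0" --pt "0 0 0 0" --pt "0 0 0 0" --pt "0 0 0 0" --pt "0 0 0 0" --grip 0 --force 50

```text
clock: 5.98
eef_pos: [0.4515, -0.1887, 0.1523]
orientation: [0.153, 3.137, 0.001]
contact_force: [-1.3, 2.4, 8.2]
grip_width: 0.38
grip_force: 48.9
```

The knob is gripped (0.38 × 85 mm ≈ 32 mm). Now a light pull in small steps.

>>> send_rows --pt "0 0 0.2 0" --pt "0 0 0.2 0" --pt "0 0 0 0"

```text
clock: 6.23
eef_pos: [0.4517, -0.1887, 0.1556]
orientation: [0.152, 3.137, 0.001]
contact_force: [3.2, 3.4, -3.8]
grip_width: 0.379
grip_force: 49.9
```

>>> send_rows --pt "0 0 0.2 0" --pt "0 0 0.2 0" --pt "0 0 0 0"

```text
clock: 6.48
eef_pos: [0.4519, -0.1887, 0.1583]
orientation: [0.152, 3.137, 0.001]
contact_force: [7.9, 2.5, -16.2]
grip_width: 0.378
grip_force: 53.5
```

The force rose to 16 N with the tool up about 7 mm, so the hood is caught. I'll lower it and turn the knob -90° (joint 7 has room that way).

>>> send_rows --pt "0 0 -0.4 0" --pt "0 0 -0.2 0" --pt "0 0 0 0"

```text
clock: 6.73
eef_pos: [0.4515, -0.1887, 0.1528]
orientation: [0.153, 3.138, 0.001]
contact_force: [3.8, 4.0, -3.5]
grip_width: 0.382
grip_force: 55.1
```

>>> send_rows --pt "0 0 0 -6" --pt "0 0 0 -6" --pt "0 0 0 -6" --pt "0 0 0 -6" --pt "0 0 0 -6" --pt "0 0 0 -6" --pt "0 0 0 -6" --pt "0 0 0 -6"

```text
clock: 7.4
eef_pos: [0.4513, -0.189, 0.1532]
orientation: [-1.423, -2.801, -0.0]
contact_force: [2.3, 3.0, -4.0]
grip_width: 0.379
grip_force: 55.0
```

>>> send_rows --pt "0 0 0 -6" --pt "0 0 0 -6" --pt "0 0 0 -6" --pt "0 0 0 -6" --pt "0 0 0 -6" --pt "0 0 0 -6" --pt "0 0 0 -6" --pt "0 0 0 0"

```text
clock: 8.07
eef_pos: [0.451, -0.189, 0.1531]
orientation: [-2.331, -2.105, 0.001]
contact_force: [1.7, 2.4, -3.7]
grip_width: 0.377
grip_force: 55.0
```

>>> send_rows --pt "0 0 0.2 0" --pt "0 0 0.3 0" --pt "0 0 0.3 0" --pt "0 0 0 0"

```text
clock: 8.4
eef_pos: [0.4514, -0.1891, 0.1616]
orientation: [-2.324, -2.114, -0.0]
contact_force: [6.6, 1.8, -9.7]
grip_width: 0.376
grip_force: 54.9
```

>>> send_rows --pt "0 0 0.3 0" --pt "0 0 0.2 0" --pt "0 0 0 0"

```text
clock: 8.65
eef_pos: [0.4517, -0.1891, 0.1663]
orientation: [2.323, 2.114, 0.001]
contact_force: [9.2, 1.2, -11.2]
grip_width: 0.378
grip_force: 55.0
```

```bash
python3 - <<'E'
from h import *
s=arm.read_state();print(s["torque"],s["contact_force"],s["joints"][6])
a=optics.camera("scene")[110:230,190:330];a=cv2.resize(a,(560,480),interpolation=cv2.INTER_CUBIC)
cv2.imwrite("pics/turned.png",a)
E
```

```text
[ 0.39691805 -0.19213087 -0.03581081] [  9.15120903   1.24331973 -11.24784604] 0.5281034800004848
```

View pics/turned.png

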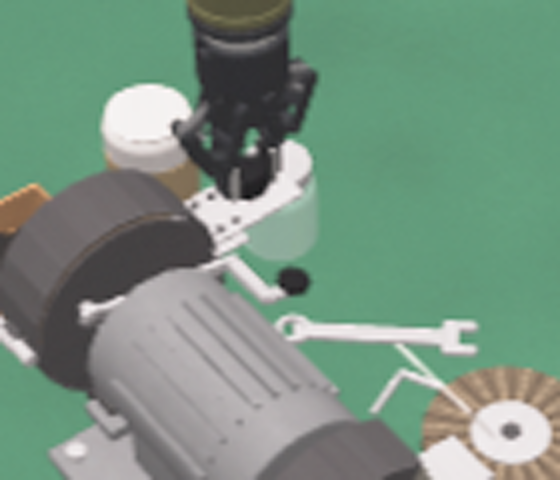

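The hood has lifted clear: there is a gap under the flange at about (230,245), and the force stayed moderate. I'll lower it, open part way, turn back and regrip across y.

>>> send_rows --pt "0 0 -0.5 0" --pt "0 0 -0.5 0" --pt "0 0 -0.4 0" --pt "0 0 0 0"

```text
clock: 9.03
eef_pos: [0.451, -0.1892, 0.1525]
orientation: [-2.326, -2.111, -0.001]
contact_force: [1.9, 2.5, -1.9]
grip_width: 0.38
grip_force: 55.1
```

>>> send_rows --pt "0 0 0 0" --pt "0 0 0 0" --pt "0 0 0 0" --pt "0 0 0 0" --pt "0 0 0 0" --pt "0 0 0 0" --grip 0.65

```text
clock: 9.53
eef_pos: [0.451, -0.1896, 0.1523]
orientation: [2.327, 2.11, -0.0]
contact_force: [-0.1, 0.9, -0.4]
grip_width: 0.651
grip_force: 0.0
```

>>> send_rows --pt "0 0 0 6" --pt "0 0 0 6" --pt "0 0 0 6" --pt "0 0 0 6" --pt "0 0 0 6" --pt "0 0 0 6" --pt "0 0 0 6" --pt "0 0 0 6"

```text
clock: 10.2
eef_pos: [0.451, -0.1895, 0.1523]
orientation: [-1.26, -2.878, 0.0]
contact_force: [-0.9, -0.7, -0.5]
grip_width: 0.652
grip_force: 0.0
```

>>> send_rows --pt "0 0 0 6" --pt "0 0 0 6" --pt "0 0 0 6" --pt "0 0 0 6" --pt "0 0 0 6" --pt "0 0 0 6" --pt "0 0 0 6" --pt "0 0 0 0"

```text
clock: 10.87
eef_pos: [0.4509, -0.1896, 0.1523]
orientation: [-0.147, -3.138, 0.0]
contact_force: [-0.4, -0.0, -0.2]
grip_width: 0.651
grip_force: 0.0
```

>>> send_rows --pt "0 0 0 0" --pt "0 0 0 0" --pt "0 0 0 0" --pt "0 0 0 0" --pt "0 0 0 0" --pt "0 0 0 0" --grip 0 --force 50

```text
clock: 11.37
eef_pos: [0.4511, -0.1886, 0.1527]
orientation: [-0.157, -3.138, -0.001]
contact_force: [-0.9, 3.0, 5.8]
grip_width: 0.382
grip_force: 49.1
```

Regripped. Now I'll swing the hood along the knob's arc, 2° per row.

>>> send_rows --pt "0.09 -0.01 0.84 0" --pt "0.13 -0.01 0.83 0" --pt "0.16 -0.01 0.83 0" --pt "0.18 -0.02 0.82 0" --pt "0.21 -0.02 0.81 0" --pt "0.24 -0.02 0.81 0" --pt "0 0 0 0"

```text
clock: 11.95
eef_pos: [0.4624, -0.1898, 0.2036]
orientation: [0.153, 3.135, 0.0]
contact_force: [3.7, 4.9, -5.5]
grip_width: 0.379
grip_force: 50.1
```

>>> send_rows --pt "0.27 -0.03 0.8 0" --pt "0.3 -0.03 0.78 0" --pt "0.32 -0.03 0.78 0" --pt "0.35 -0.03 0.76 0" --pt "0.37 -0.04 0.75 0" --pt "0.4 -0.04 0.74 0" --pt "0 0 0 0"

```text
clock: 12.53
eef_pos: [0.4823, -0.1919, 0.249]
orientation: [0.153, 3.136, 0.0]
contact_force: [4.1, 3.8, -5.7]
grip_width: 0.377
grip_force: 50.4
```

>>> send_rows --pt "0.43 -0.04 0.73 0" --pt "0.46 -0.04 0.71 0" --pt "0.48 -0.05 0.69 0" --pt "0.5 -0.05 0.67 0" --pt "0.52 -0.05 0.66 0" --pt "0.55 -0.05 0.64 0" --pt "0 0 0 0"

```text
clock: 13.12
eef_pos: [0.5119, -0.1949, 0.29]
orientation: [0.153, 3.136, 0.0]
contact_force: [2.2, 4.7, -4.5]
grip_width: 0.382
grip_force: 50.4
```

>>> send_rows --pt "0.57 -0.05 0.62 0" --pt "0.59 -0.06 0.6 0" --pt "0.6 -0.06 0.58 0" --pt "0.63 -0.06 0.56 0" --pt "0.65 -0.06 0.53 0" --pt "0.67 -0.06 0.5 0" --pt "0 0 0 0"

```text
clock: 13.7
eef_pos: [0.5486, -0.1987, 0.3235]
orientation: [0.153, 3.138, -0.0]
contact_force: [-0.3, 3.3, -3.0]
grip_width: 0.379
grip_force: 50.5
```

>>> send_rows --pt "0.68 -0.07 0.48 0" --pt "0.7 -0.07 0.46 0" --pt "0.72 -0.07 0.44 0" --pt "0.73 -0.07 0.41 0" --pt "0 0 0 0" --pt "0 0 0 0"

```text
clock: 14.2
eef_pos: [0.5756, -0.2015, 0.3405]
orientation: [-0.154, -3.137, 0.0]
contact_force: [-0.5, 3.6, -1.3]
grip_width: 0.377
grip_force: 50.3
```

```bash
python3 - <<'E'
from h import *
s=arm.read_state();print(s["eef_pos"],s["contact_force"],s["grip_width"],s["clock"])
a=optics.camera("scene")[80:240,170:350];a=cv2.resize(a,(720,640)[:2],interpolation=cv2.INTER_CUBIC)[:600]
cv2.imwrite("pics/up.png",a)
E
```

```text
[ 0.57561514 -0.20150952  0.34049103] [-0.46065852  3.60692942 -1.30382572] 0.3766962517617104 14.2
```

View pics/up.png

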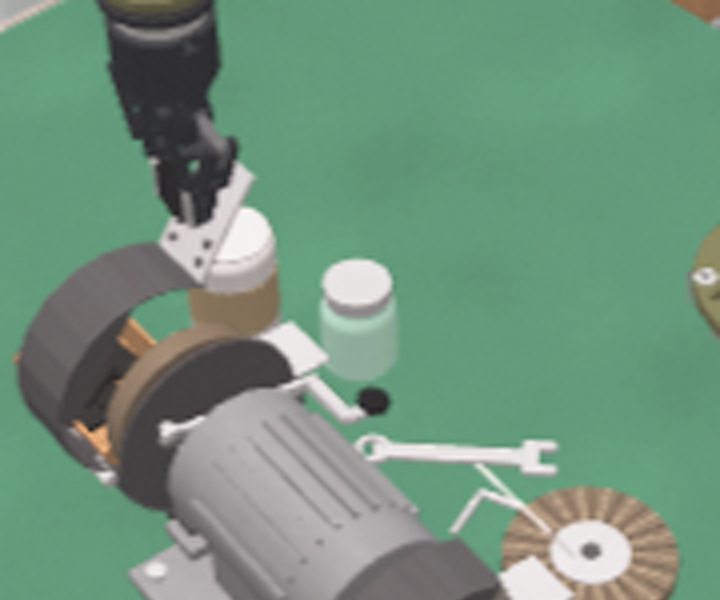

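The hood is up at about 56° and held by the knob. The lever pad is still down at (373,402), and the jar, tin, spanner and spare brush look unmoved. Handing in.

```bash
python3 -c "
from station import arm
print(arm.close_job())"
```

```text
the job is handed in; nothing more can be done
None
```

The job is handed in at about 14 s: the lock lever is held down by its detent, the catch is freed by a quarter turn (a light pull, about 16 N, had found it caught), and the gripper is holding the hood up at about 56°; the result of the judging was not shown.

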